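Free the eccentric lock and close the jaw on the check valve

ROBOT

A 7-joint arm with a two-finger parallel gripper is mounted at the origin on the work surface. World frame = base frame: x ahead of the robot, y to its left, z up, the work surface at z = 0. Lengths are in m, angles in rad, forces in N, time in s.
With the tool pointing down it reaches from about 0.35 to 0.9 m from the base axis. Payload 8.1 kg.
Tool frame: the origin (TCP) lies midway between the tips of the shut fingers; the grasp point (between the pads) lies arm.tcp_to_grasp behind it (arm.tcp_to_grasp is the distance from the TCP to the grasp point, in m); z points along the fingers, y is the line along which they close (so a half turn about z gives the same grasp; the last joint's range is limited). The gripper opens to 92 mm and grips with 3 to 60 N. Pads are 19 mm wide; open, the fingers measure 130 mm over their backs; the gripper's body (75 mm by 190 mm) begins 47 mm behind the grasp point.
Start: joints at [-1.286, 0.434, 0.025, 1.573, -0.012, 1.134, -0.075], TCP at [0.236, 0.579, 0.227] pointing down, gripper open.
Joint ranges: [-2.62, 2.62], [-0.44, 2.09], [-1.27, 1.32], [0.08, 2.57], [-1.32, 4.46], [0.12, 2], [-2.74, 2.74]. Speed limits (rad/s): [2.22, 2.22, 3.01, 3.01, 3.14, 3.14, 3.14].

INTERFACE

Orientations are given as a rotation vector (axis times angle).
In Python, from cell import observe, get_image, arm gives the robot as it stands. The module is installed in compiled form; this text tells all that it offers.
- The arm moves only by the tool drive_tool, never from a script. Its argument "steps" is a list of rows, each a list of 5 numbers: the closure, from 0 (fully open) to 1 (shut), then the shift along the world's x, y, z in mm, then the turn about the world's z in rad. In form: [[hand, x, y, z, roll], ...]. A call has 1 to 20 rows; each row shifts and turns the commanded pose from where the row before left it; what a row does not reach is not made up. A row lasts 1/12 s, in which the tool goes at most 41.7 mm and 7.16 degrees, less where a joint would pass 70% of its speed; a pose out of reach is approached as far as the arm can. A call with a gripper value outside its range is refused whole. The fingers move at their own pace and stop on an object; "grip_force" is the grip in N (left out, the last holds). Time passes only in rows, so rows that do not move let the fingers close. It gives the time, the measured TCP pose, the force, the opening and the grip force at its end, in the units of the state.
- observe(): the state, without advancing time (a new reading comes with each control period).
- get_image(name): name is "side" or "top" or "wrist"; returns a dict with "image" (420x560x3 uint8, red, green, blue), "vfov" (degrees; the focal length in pixels is half the picture's height over the tangent of half this angle, whatever the lens; pixels are square), "cx", "cy" (the principal point, pixels), "k1" (the pictures are not rectified: a ray, as slopes to the right and down, at radius r is drawn at 1 + k1 r^2 times it, then the intrinsics apply), "xyz" and "attitude" of the camera in the world. Camera axes: x right, y down, z forward; pixel columns grow to the right and rows downward; lengths in m; the calibration is good to about 2 mm. A picture is of the moment at which its call begins. There is no depth.
- arm.sign_off(): hands the job in; it is judged then, once.
The state is a dict: "clock": time; "joints": joint angles; "dq": joint speeds; "joint_efforts": joint torques, N m; "position": TCP position; "ee_rot": TCP orientation; "force": force on the tool from outside, world axes, zero at the start; "ft_torque": the same for the moment, N m; "width": opening from 0.0 (shut) to 1.0 (fully open); "gripper_force": force on a finger pad.
Only numpy, scipy, OpenCV 4.12 (cv2) and the standard library are available. Lean on these libraries where they do the work, as an engineer would, in place of code of your own. Each camera call takes 0.05 s, during which the arm holds its last target. There are 200 camera calls.

TASK

On the blue assembly fixture, push the red post round with the fingertips to turn the brass cam to its low point, so that its lever points straight forward along the white line; leave the slide back until then. Then push the yellow tab forward so the slide goes fully home and its jaw closes the standing bronze check valve against the V-stop. Do it by pushing only: lift nothing, keep the valve upright, leave the cam at its low point and the loose parts around undisturbed.

Things in the scene. Friction and masses are not known exactly. Their poses are not given: they have to be found in the camera images.
- fixture: Blue base plate bolted to the bench, 280 x 190 x 12 mm; origin at the centre of its underside, on the bench. Its +x is 'forward', the slide's travel (away from the robot), +y left, z up. Slide along y = -45 mm; cam pivot at x = 30, y = 45 mm. White line on the plate at y = 45, x = 86 to 138 mm. V-stop ahead of the jaw, 57 mm high. Nothing on the fixture is higher than 92 mm above the bench.
- cam (a joint): Angle of the brass eccentric cam, rad. 0 = low point: lever and lobe point straight forward along the white line, the slide's foot has room. Positive = lever swung anticlockwise seen from above; the lobe then blocks the foot. Range -0.6 to 2.6, starts at 1.2 to 2.2 (lever to the left or back left): turn it clockwise. Friction: about 5 N on the post turns it; no spring, stays where left.
- cam_pivot (a point): Pivot of the cam, on its axis at the cam's top face, 34 mm above the bench. Eccentric disc 64 mm diameter, its centre 14 mm from the pivot toward the lever.
- post (a point): Centre of the top of the red upright post on the cam's lever: 16 mm diameter, top 74 mm above the bench, free from 36 mm up, 60 mm from the pivot. At cam angle q it lies in the fixture's direction (cos q, sin q) from the pivot. Push it sideways round the pivot. What lies under its path (cam, slide's foot) is at most 36 mm above the bench.
- slide (a joint): Travel of the steel follower slide along the fixture's +x, m: 0 = fully back, 0.030 = fully home (hard stop); starts at 0 to 0.003. Friction about 4 N (about 10 N with the valve), no spring. Its foot, 36 mm high, reaches left behind the cam: it gets home only with the cam near its low point.
- tab_back (a point): On the rear face of the slide's yellow push tab, at its middle across, 60 mm above the bench; seat lies straight forward of it. Tab 50 mm wide, 12 mm thick (forward of this point), 40 to 75 mm above the bench; behind it the flat slide block runs on for 40 mm, its top 40 mm above the bench. Push here, forward.
- valve_center (a point): Centre, half-way up, of the loose bronze check-valve body standing upright on the fixture between jaw and V-stop: 48 mm diameter, 80 mm high, 0.4 to 0.8 kg. The jaw pushes it into the V-stop.
- seat (a point): Where the valve's centre stands once closed in the V-stop (fixed to the fixture, 52 mm above the bench).
- cap_center (a point): Centre of the loose orange plastic coupler cap, 38 mm diameter, 26 mm high, standing on the fixture's rear left corner. Bystander.
- tee_center (a point): Centre of the loose grey cast-iron tee fitting, 90 x 73 mm, 42 mm high. Bystander.
- nut_center (a point): Centre of the loose polished steel swivel nut, 40 mm wide, 28 mm high. Bystander.
- nipple_center (a point): Centre of the loose standing brass nipple, 32 mm wide, 50 mm high. Bystander.
- jar_center (a point): Centre of the loose jar of thread paste, 52 mm diameter, 70 mm high. Bystander.
Things that resemble listed ones, but are neither listed nor needed, are in the scene too. Of the things like the part that bears valve_center, leave any that is green or purple; of the rest the larger one is meant.

How it is judged:
On the way, in this order (a step that is already met when the one before it is completed fails the run):
1. the cam stands at its low point while the slide is still back (value of joint cam between -0.35 and 0.35 rad and value of joint slide below 0.008 m), for 0.2 s.
2. the slide is fully home with the cam at its low point (value of joint cam between -0.35 and 0.35 rad and value of joint slide above 0.0275 m), for 0.2 s.
At the end, for the whole second after the job is handed in: The cam is within 0.35 rad of its low point, the slide within 2.5 mm of fully home, the valve stands upright (0.1 rad) in the V-stop within 6 mm of its seat, all at rest (all of step 2 and horizontal distance between valve_center and seat below 0.006 m and z of valve_center in the frame of seat below 0.006 m and angle between valve_center's own z axis and vertical below 0.1 rad and velocity of joint cam between -0.05 and 0.05 rad/s and velocity of joint slide between -0.005 and 0.005 m/s); the robot touches nothing.
It fails at once if the slide was pushed forward more than 8 mm while the cam was away from its low point (not (value of joint cam between -0.45 and 0.45 rad) and value of joint slide above 0.008 m).
It fails at once if the valve was lifted or tipped (z of valve_center in the frame of seat above 0.012 m or angle between valve_center's own z axis and vertical above 0.35 rad).
It fails at once if a loose part around (cap, tee, nut, nipple, jar) was moved more than 20 mm (distance of any of cap_center, tee_center, nut_center, nipple_center, jar_center from where it was at the start of the episode above 0.02 m).
It also fails if it takes over 53 s, if anything falls off the work surface, if the arm or the gripper's body presses on something with over 40 N, if the wrist force passes 120 N, or if a joint passes its speed limit or range.

## Working session

There is one attempt and no reset: what is moved stays moved. The work goes in short steps, Python scripts to look and compute and a tool call to move; the robot and the scene stay as the last step left them, time stands still between calls to the robot, and variables do not carry over. Pictures are saved under pics/ and viewed, at most 10 in all, crops included, and the job is handed in when it is done.

Besides the shell and the picture viewer there is one more tool, called after "Call:" as a command line: name --pt "numbers of a row" for each row, then --argument value for the rest. drive_tool: Moves the arm, as the interface text tells. Its arguments: {"type":"object","properties":{"steps":{"type":"array"},"grip_force":{"type":"number"}},"required":["steps"]}

```bash
mkdir -p pics; cat > h.py <<'E'
import numpy as np, cv2, json, pickle
from cell import observe, get_image, arm
from scipy.spatial.transform import Rotation as R
def snap(n,f):
    d=get_image(n); cv2.imwrite(f'pics/{f}.png',cv2.cvtColor(d['image'],cv2.COLOR_RGB2BGR)); pickle.dump(d,open(f'pics/{f}.pkl','wb')); return d
def rot(d):
    a=np.array(d['attitude'],float)
    return a if a.shape==(3,3) else R.from_rotvec(a).as_matrix() if a.size==3 else R.from_quat(a).as_matrix()
def K(d):
    f=d['image'].shape[0]/2/np.tan(np.radians(d['vfov'])/2); return np.array([[f,0,d['cx']],[0,f,d['cy']],[0,0,1.]])
def ray(d,p):
    s=((np.array(p,float)-[d['cx'],d['cy']])/K(d)[0,0]); u=s.copy()
    for _ in range(30): u=s/(1+d['k1']*(u@u))
    return rot(d)@np.r_[u,1.]
def onz(d,p,z):
    r=ray(d,p); c=np.array(d['xyz']); return c+r*(z-c[2])/r[2]
def tri(d1,p1,d2,p2):
    r1,r2=[v/np.linalg.norm(v) for v in(ray(d1,p1),ray(d2,p2))]; c1,c2=np.array(d1['xyz']),np.array(d2['xyz'])
    t=np.linalg.lstsq(np.c_[r1,-r2],c2-c1,rcond=None)[0]; a,b=c1+t[0]*r1,c2+t[1]*r2
    return (a+b)/2,np.linalg.norm(a-b)
def proj(d,X):
    v=rot(d).T@(np.array(X)-d['xyz']); u=v[:2]/v[2]; return u*(1+d['k1']*(u@u))*K(d)[0,0]+[d['cx'],d['cy']]
E
python3 - <<'E'
from h import *
for n in('top','side'):
    d=snap(n,n+'0'); print(n,d['vfov'],d['cx'],d['cy'],d['k1'],d['xyz'],d['attitude'])
o=observe(); print(o['position'],o['ee_rot'],o['clock'],arm.tcp_to_grasp)
E
```

```text
top 48.45818564180631 270.35842593286225 210.48645354609528 -0.042298823801005844 [0.44143288 0.02538111 1.0799345 ] [-2.1196249   2.14457554 -0.1871825 ]
side 52.98694771900046 274.784519029395 210.93539250037244 -0.08781542046732117 [ 0.18458142 -0.43838401  0.71190975] [-2.18952229  0.89712832 -0.36452321]
[0.23619334 0.57815201 0.22600508] [-6.05380176e-01 -3.08253771e+00  2.25549690e-03] 0.1 0.0188
```

View pics/top0.png

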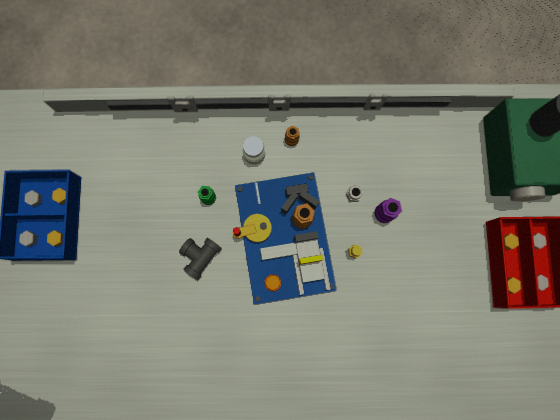

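View pics/side0.png

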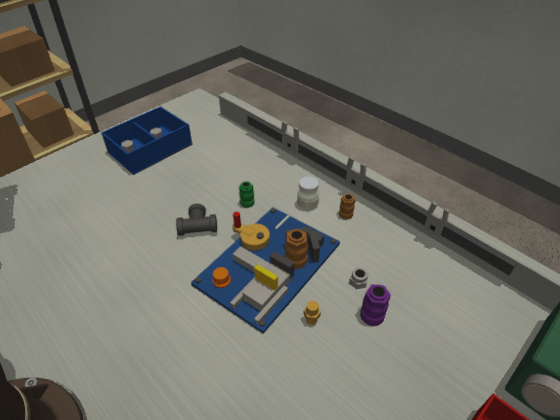

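The top view shows the fixture, with plate corners near (236,184), (316,173), (335,291) and (255,303). The red post is at (237,231), cam pivot at about (263,227), yellow tab at (311,259), white line at (257,192) and cap at (273,283). There are four valve-like things: bronze (304,214) on the fixture, small bronze (292,134), green (206,194) and purple (388,210). The one at (304,214) is meant, because it is the larger non-green, non-purple one and stands between jaw and V-stop. I'll confirm this in a crop.

```bash
cat > m.py <<'E'
from h import *
def hsv(d): return cv2.cvtColor(cv2.cvtColor(d['image'],cv2.COLOR_RGB2BGR),cv2.COLOR_BGR2HSV)
def blob(d,lo,hi,near,rad=25):
    m=cv2.inRange(hsv(d),np.array(lo),np.array(hi)); k=np.zeros_like(m); cv2.circle(k,tuple(int(v) for v in near),rad,255,-1); m&=k
    n,l,s,c=cv2.connectedComponentsWithStats(m); i=1+np.argmax(s[1:,4]); return (l==i).astype(np.uint8),s[i],c[i]
def plate(d,near,z=.012):
    m,s,c=blob(d,(100,120,40),(125,255,255),near,110)
    p=cv2.findContours(m,cv2.RETR_EXTERNAL,cv2.CHAIN_APPROX_NONE)[0]
    p=max(p,key=len)[:,0]
    w=np.array([onz(d,q,z)[:2] for q in p]); r=cv2.minAreaRect((w*1000).astype(np.float32)); return r
E
python3 - <<'E'
from m import *
t,s=[pickle.load(open(f'pics/{n}0.pkl','rb')) for n in('top','side')]
print('plate top',plate(t,(285,240))); print('plate side',plate(s,(267,265)))
red=((0,150,90),(5,255,255))
for n,d,q in(('t',t,(237,231)),('s',s,(237,218))):
    m,st,c=blob(d,*red,q,14); print('red',n,st,c)
yl=((24,150,120),(34,255,255))
P=[]
for d,q in((t,(311,259)),(s,(266,276))):
    m,st,c=blob(d,*yl,q,18); P.append(c); print('tab',st,c,cv2.minAreaRect(cv2.findNonZero(m)))
print('tab tri',tri(t,P[0],s,P[1]))
print('post', onz(t,(236.5,231),.074))
b=cv2.imread('pics/top0.png')[120:310,180:410]; c=cv2.imread('pics/side0.png')[160:340,150:400]
cv2.imwrite('pics/crop.png',np.vstack([cv2.resize(b,(460,330),interpolation=2)[:300],cv2.resize(c,(460,300),interpolation=2)]))
cv2.imwrite('pics/crop.png',np.hstack([cv2.resize(b,(400,330),interpolation=2),cv2.resize(c,(400,330),interpolation=2)]))
E
```

```text
plate top ((566.6023559570312, -9.630950927734375), (278.11785888671875, 187.85775756835938), 8.888224601745605)
plate side ((565.6663818359375, -12.201812744140625), (279.0207214355469, 190.75833129882812), 9.051094055175781)
red t [233 227   7   7  37] [235.94594595 230.27027027]
red s [234 212   6   5  26] [236.34615385 214.        ]
tab [300 255  23   9 118] [310.95762712 258.86440678] ((311.0675354003906, 258.9053955078125), (5.096368789672852, 22.522661209106445), 80.53767395019531)
tab [254 265  23  15 124] [265.65322581 272.04032258] ((265.3970642089844, 271.8382568359375), (24.5242977142334, 5.144957065582275), 30.963754653930664)
tab tri (array([ 0.51113602, -0.0646026 ,  0.07391782]), np.float64(0.0018226539093926114))
post [0.57264532 0.09607246 0.074     ]
```

View pics/crop.png

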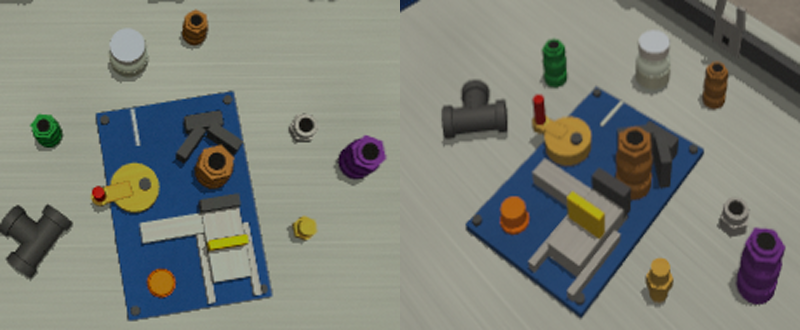

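The crop confirms that the large bronze valve on the fixture stands between jaw and V-stop. The geometry also checks out:
- Fixture centre is about (566,-11) with yaw 0.157.
- The computed pivot is (589,38), and the post lies 60 mm from it at q≈1.68.
- The tab top is 74 mm high at fixture y=-44.

Next I move behind the post with the fingers shut and the closing axis radial.

Call:
drive_tool --pt "1 19 -31 0 0.04" --pt "1 19 -31 0 0.04" --pt "1 19 -31 0 0.04" --pt "1 19 -31 0 0.04" --pt "1 19 -31 0 0.04" --pt "1 19 -31 0 0.04" --pt "1 19 -31 0 0.04" --pt "1 19 -31 0 0.04" --pt "1 19 -31 0 0.04" --pt "1 19 -31 0 0.04" --pt "1 19 -31 0 0.04" --pt "1 19 -31 0 0.04" --pt "1 18 -31 0 0.04" --pt "1 18 -30 0 0.04" --pt "1 18 -30 0 0.04" --pt "1 18 -30 0 0.04" --pt "1 0 0 -35 0" --pt "1 0 0 -35 0" --pt "1 0 0 0 0" --pt "1 0 0 0 0"

```text
clock: 1.77
position: [0.5349, 0.0854, 0.1556]
ee_rot: [0.395, -3.112, 0.001]
force: [-0.1, -0.1, 0.2]
width: 0.005
gripper_force: 0.0
```

```bash
python3 - <<'E'
from m import *
o=observe(); print(o['position'],o['width'],o['force'],R.from_rotvec(o['ee_rot']).as_matrix()[:,1])
w=snap('wrist','w1')
E
```

```text
[0.53485329 0.08536064 0.15564917] 0.005293882088136016 [-0.06941145 -0.05744598  0.24601523] [-2.49550741e-01  9.68361722e-01  4.72187467e-05]
```

View pics/w1.png

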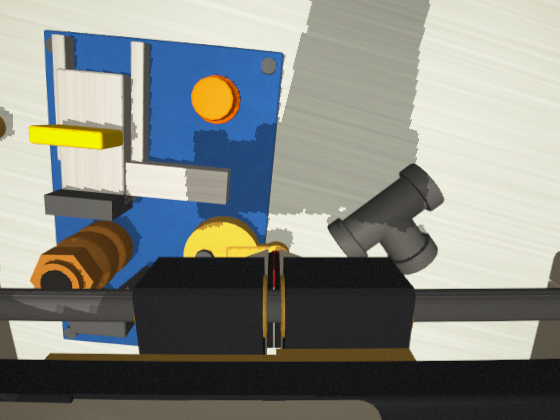

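```bash
python3 - <<'E'
from m import *
d=pickle.load(open('pics/w1.pkl','rb')); o=observe(); M=R.from_rotvec(o['ee_rot']).as_matrix(); p=np.array(o['position'])
print('cam in tool',M.T@(np.array(d['xyz'])-p), 'view z',M.T@rot(d)[:,2])
for z in(0,-.019,-.066):
  for y in(-.019,0,.019,.038): print(z,y,[proj(d,p+M@[x,y,z]).round() for x in(-.0095,.0095)])
t,s=[pickle.load(open(f'pics/{n}0.pkl','rb')) for n in('top','side')]
print('post tri',tri(t,(236.5,230.5),s,(236.5,213)))
E
```

```text
cam in tool [ 0.07327821 -0.00035361 -0.15711573] view z [-2.64364440e-01  8.20664616e-05  9.64422851e-01]
0 -0.019 [array([235., 293.]), array([234., 256.])]
0 0 [array([274., 293.]), array([274., 256.])]
0 0.019 [array([313., 293.]), array([314., 256.])]
0 0.038 [array([352., 293.]), array([355., 256.])]
-0.019 -0.019 [array([231., 314.]), array([229., 274.])]
-0.019 0 [array([274., 314.]), array([274., 274.])]
-0.019 0.019 [array([318., 313.]), array([319., 273.])]
-0.019 0.038 [array([361., 313.]), array([364., 273.])]
-0.066 -0.019 [array([213., 394.]), array([210., 341.])]
-0.066 0 [array([275., 394.]), array([275., 341.])]
-0.066 0.019 [array([336., 394.]), array([339., 341.])]
-0.066 0.038 [array([397., 393.]), array([403., 341.])]
post tri (array([0.57450431, 0.09513206, 0.07709922]), np.float64(0.002746728935589228))
```

The wrist view doesn't show the fingertip outline clearly, so I check it with the side view.

```bash
python3 - <<'E'
from m import *
d=snap('side','s1'); o=observe(); print(proj(d,o['position']))
M=R.from_rotvec(o['ee_rot']).as_matrix()
print([proj(d,np.array(o['position'])+M@[0,y,0]).round() for y in(-.067,-.019,.019,.067)])
w=pickle.load(open('pics/w1.pkl','rb'))['image']
c=cv2.imread('pics/s1.png')[60:300,100:420]; c=cv2.resize(c,(540,405),interpolation=2)
e=cv2.cvtColor(w,4)[230:370,225:325]; e=cv2.resize(np.clip(e*1.8,0,255).astype(np.uint8),(260,364)); e=np.vstack([e,np.zeros((41,260,3),np.uint8)])
cv2.imwrite('pics/c1.png',np.hstack([c,e]))
E
```

```text
[221.2493515  195.30309303]
[array([249., 207.]), array([229., 199.]), array([214., 192.]), array([195., 184.])]
```

View pics/c1.png

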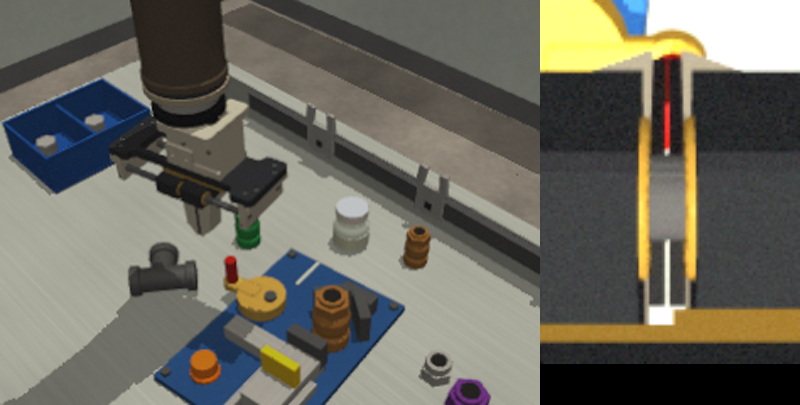

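The side view shows a slim shut-finger block, about 38×19 mm, with its tip at crop (204,228) and the red post at (231,265). Now I lower, make contact, and do the first part of the arc.

Call:
drive_tool --pt "1 0 0 -30 0" --pt "1 0 0 -30 0" --pt "1 0 0 -25 0" --pt "1 0 0 -16 0" --pt "1 0 0 0 0" --pt "1 7 2 0 0" --pt "1 7 2 0 0" --pt "1 7 2 0 0" --pt "1 5.7 3.1 0 -0.105" --pt "1 6 2.5 0 -0.105" --pt "1 6.3 1.9 0 -0.105" --pt "1 6.4 1.2 0 -0.105" --pt "1 6.5 0.6 0 -0.105" --pt "1 0 0 0 0"

```text
clock: 3.03
position: [0.5894, 0.1021, 0.0568]
ee_rot: [0.434, 3.111, 0.001]
force: [-2.1, 0.9, 1.0]
width: 0.006
gripper_force: 1.3
```

```bash
python3 - <<'E'
from m import *
d=snap('side','s2'); 
c=cv2.imread('pics/s2.png')[120:330,120:400]; cv2.imwrite('pics/c2.png',cv2.resize(c,(800,600),interpolation=2))
E
```

```text
(no output)
```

View pics/c2.png

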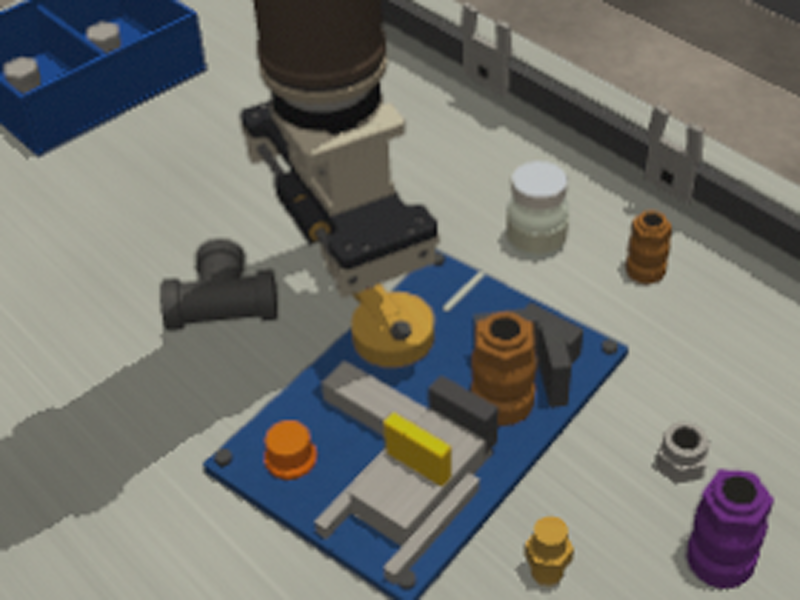

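The cam is turning: the lever now points forward-left at crop (375,295), and the force is small. I continue the arc.

Call:
drive_tool --pt "1 6.6 -0.2 0 -0.105" --pt "1 6.5 -0.8 0 -0.105" --pt "1 6.3 -1.5 0 -0.105" --pt "1 6.2 -2.2 0 -0.105" --pt "1 5.9 -2.8 0 -0.105" --pt "1 5.6 -3.4 0 -0.105" --pt "1 5.2 -3.9 0 -0.105" --pt "1 4.8 -4.5 0 -0.105" --pt "1 4.3 -5 0 -0.105" --pt "1 3.7 -5.4 0 -0.105" --pt "1 3.1 -5.7 0 -0.105" --pt "1 0 0 0 0" --pt "1 0 0 0 0"

```text
clock: 4.17
position: [0.6476, 0.0666, 0.0566]
ee_rot: [2.049, 2.38, 0.003]
force: [0.7, 3.6, 2.3]
width: 0.001
gripper_force: 1.8
```

```bash
python3 - <<'E'
from m import *
d=snap('side','s3'); o=observe(); p=np.array(o['position']); M=R.from_rotvec(o['ee_rot']).as_matrix(); print(p,M[:,1])
y=p+np.sign(M[0,1])*0; print('tcp angle',np.degrees(np.arctan2(p[1]-.0382,p[0]-.5886)))
c=cv2.imread('pics/s3.png')[120:330,120:400]; cv2.imwrite('pics/c3.png',cv2.resize(c,(800,600),interpolation=2))
E
```

```text
[0.647598   0.06648396 0.05661701] [0.98891547 0.14845913 0.00246627]
tcp angle 25.613312379377042
```

View pics/c3.png

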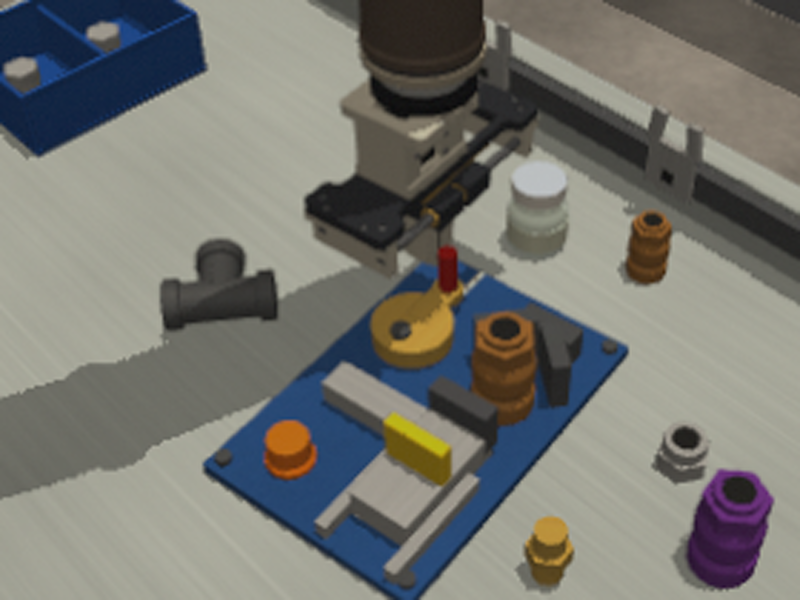

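The lever lies along the white line, with the post at crop (447,270) next to the line at (470,285). The computed q is about 0 and the slide is untouched. I back off, lift, and go behind the tab, turning 90°.

Call:
drive_tool --pt "1 -1.5 10 0 0" --pt "1 -1.5 10 0 0" --pt "1 0 0 30 0" --pt "1 0 0 30 0" --pt "1 0 0 30 0" --pt "1 -13 -12 0 0.121" --pt "1 -13 -12 0 0.121" --pt "1 -13 -12 0 0.121" --pt "1 -13 -12 0 0.121" --pt "1 -13 -12 0 0.121" --pt "1 -13 -12 0 0.121" --pt "1 -13 -12 0 0.121" --pt "1 -13 -12 0 0.121" --pt "1 -13 -12 0 0.121" --pt "1 -13 -12 0 0.121" --pt "1 -13 -12 0 0.121" --pt "1 -13 -12 0 0.121" --pt "1 -13 -13 0 0.121" --pt "1 0 0 0 0" --pt "1 0 0 0 0"

```text
clock: 5.88
position: [0.4739, -0.0717, 0.1459]
ee_rot: [-0.226, 3.133, 0.0]
force: [0.5, 0.8, 0.1]
width: 0.005
gripper_force: 0.0
```

```bash
python3 - <<'E'
from m import *
o=observe(); p=np.array(o['position']); M=R.from_rotvec(o['ee_rot']).as_matrix(); print(p,M[:,1],o['joints'])
s=snap('side','s4'); t=snap('top','t4')
yl=((24,150,120),(34,255,255))
m,st,c=blob(s,*yl,(266,274),18); print('tab side',st,c)
m,st,c=blob(s,(0,150,70),(5,255,255),(276,212),20); print('red',st,c); print('post',onz(s,(st[0]+st[2]/2,st[1]+1),.074))
C=np.array([.566,-.011]);a=.157; ex=np.array([np.cos(a),np.sin(a)]); ey=np.array([-ex[1],ex[0]])
pv=C+.03*ex+.045*ey; v=onz(s,(st[0]+st[2]/2,st[1]+1),.074)[:2]-pv; print('q',np.arctan2(v@ey,v@ex),np.linalg.norm(v))
tb=C-.0687*ex-.045*ey; print('tab_back',tb,'tool rel (fwd,left)',(p[:2]-tb)@ex,(p[:2]-tb)@ey)
E
```

```text
[ 0.47394633 -0.07165488  0.14590364] [-1.43333685e-01  9.89674416e-01  7.22673437e-05] [-0.19615275  0.29453693  0.29250187  2.0389356  -0.11453088  0.82315064
  1.87708965]
tab side [254 265  23  15 127] [265.5511811  272.05511811]Traceback (most recent call last):
  File "<stdin>", line 6, in <module>
  File "m.py", line 5, in blob
    n,l,s,c=cv2.connectedComponentsWithStats(m); i=1+np.argmax(s[1:,4]); return (l==i).astype(np.uint8),s[i],c[i]
                                                     ~~~~~~~~~^^^^^^^^^
    return _wrapfunc(a, 'argmax', axis=axis, out=out, **kwds)
    return bound(*args, **kwds)
ValueError: attempt to get argmax of an empty sequence
```

```bash
python3 - <<'E'
from m import *
s=pickle.load(open('pics/s3.pkl','rb'))
m,st,c=blob(s,(0,150,60),(5,255,255),(276,212),16); print(st,c)
C=np.array([.566,-.011]);a=.157; ex=np.array([np.cos(a),np.sin(a)]); ey=np.array([-ex[1],ex[0]])
pv=C+.03*ex+.045*ey; v=onz(s,(st[0]+st[2]/2,st[1]+1.5),.074)[:2]-pv; print('q',np.arctan2(v@ey,v@ex),np.linalg.norm(v))
E
```

```text
[273 206   7  16  89] [276.3258427  213.50561798]
q -0.0033197238728391474 0.06355268090045647
```

Call:
drive_tool --pt "1 0 0 -30 0" --pt "1 0 0 -30 0" --pt "1 0 0 -20 0" --pt "1 0 0 -10 0" --pt "1 0 0 0 0" --pt "1 7 1.1 0 0" --pt "1 7 1.1 0 0" --pt "1 0 0 0 0"

```text
clock: 6.65
position: [0.4918, -0.0688, 0.0572]
ee_rot: [-0.229, 3.129, -0.0]
force: [-0.1, 0.3, 0.1]
width: 0.004
gripper_force: 0.0
```

q≈0 is confirmed. Now I push the tab.

Call:
drive_tool --pt "1 4 0.6 0 0" --pt "1 4 0.6 0 0" --pt "1 4 0.6 0 0" --pt "1 4 0.6 0 0" --pt "1 4 0.6 0 0" --pt "1 4 0.6 0 0" --pt "1 3 0.5 0 0" --pt "1 0 0 0 0"

```text
clock: 7.32
position: [0.5155, -0.0652, 0.0556]
ee_rot: [0.228, -3.132, -0.0]
force: [-4.1, -0.4, 2.7]
width: 0.005
gripper_force: 2.1
```

Call:
drive_tool --pt "1 3 0.5 0 0" --pt "1 3 0.5 0 0" --pt "1 2 0.3 0 0" --pt "1 2 0.3 0 0" --pt "1 0 0 0 0"

```text
clock: 7.73
position: [0.5249, -0.0637, 0.0554]
ee_rot: [0.227, -3.132, -0.0]
force: [-6.6, -0.8, 2.9]
width: 0.004
gripper_force: 2.8
```

Call:
drive_tool --pt "1 2 0.3 0 0" --pt "1 1 0.2 0 0" --pt "1 1 0.2 0 0" --pt "1 0 0 0 0" --pt "1 0 0 0 0"

```text
clock: 8.15
position: [0.5253, -0.0636, 0.055]
ee_rot: [0.226, -3.126, -0.001]
force: [-16.1, -2.3, 11.7]
width: 0.004
gripper_force: 8.2
```

The stop came at about 29.9 mm of travel. I press slightly more, then retreat and check.

Call:
drive_tool --pt "1 1.5 0.2 0 0" --pt "1 1.5 0.2 0 0" --pt "1 0 0 0 0" --pt "1 0 0 0 0"

```text
clock: 8.48
position: [0.5253, -0.0636, 0.0546]
ee_rot: [0.224, -3.121, -0.002]
force: [-24.2, -4.2, 18.1]
width: 0.004
gripper_force: 12.6
```

Call:
drive_tool --pt "1 -8 -1.2 0 0" --pt "1 -10 -1.6 0 0" --pt "1 -10 -1.6 0 0" --pt "1 0 0 30 0" --pt "1 0 0 35 0" --pt "1 0 0 35 0" --pt "1 -30 0 0 0" --pt "1 -30 10 0 0" --pt "1 -20 30 20 0" --pt "1 -5 35 20 0" --pt "1 0 35 0 0" --pt "1 0 35 0 0" --pt "1 0 35 0 0" --pt "1 0 35 0 0" --pt "1 0 35 0 0" --pt "1 0 35 0 0" --pt "1 0 0 0 0" --pt "1 0 0 0 0"

```text
clock: 9.98
position: [0.4193, 0.2203, 0.1957]
ee_rot: [-0.234, 3.132, 0.002]
force: [-0.7, -0.7, -0.5]
width: 0.003
gripper_force: 0.0
```

```bash
python3 - <<'E'
from m import *
t=snap('top','t5'); s=snap('side','s5'); o=observe(); print(o['position'],o['force'])
C=np.array([.566,-.011]);a=.157; ex=np.array([np.cos(a),np.sin(a)]); ey=np.array([-ex[1],ex[0]])
t0=pickle.load(open('pics/top0.pkl','rb'))
yl=((24,150,120),(34,255,255))
A=blob(t0,*yl,(311,259),18)[2]; B=blob(t,*yl,(309,250),18)[2]
print('tab moved',(onz(t,B,.075)-onz(t0,A,.075))[:2]@ex)
pv=C+.03*ex+.045*ey
m,st,c=blob(t,(0,150,70),(5,255,255),(258,196),30); v=onz(t,c,.074)[:2]-pv; print('q',c,np.arctan2(v@ey,v@ex),np.linalg.norm(v))
b=cv2.imread('pics/top0.png')[120:310,180:410],cv2.imread('pics/t5.png')[120:310,180:410],cv2.imread('pics/s5.png')[150:340,170:400]
cv2.imwrite('pics/c5.png',np.hstack([cv2.resize(x,(400,330),interpolation=2) for x in b[1:]]))
E
```

```text
[0.41950887 0.21742941 0.19570787] [-0.24974387 -0.5940016   0.56858145]
tab moved 0.02988629002685913
q [258.38235294 196.97058824] 0.008596356119837443 0.059724283987534245
```

View pics/c5.png

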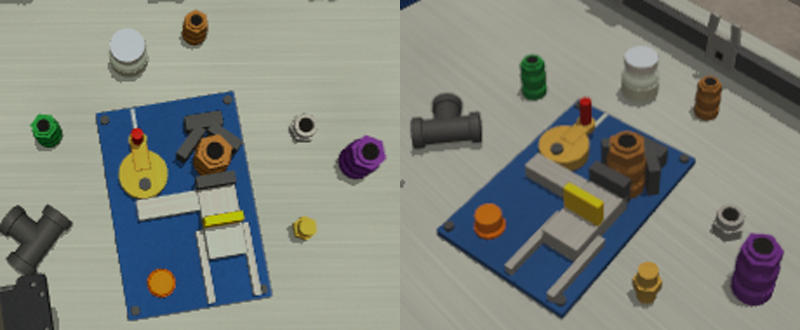

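The picture shows the slide home (moved 29.9 mm) and the lever on the white line at (137,135), with q≈0.01. The valve stands upright in the V-stop at (212,152), the bystanders are unmoved, and the arm is clear of everything.

```bash
python3 -c "
from cell import arm; print(arm.sign_off())"
```

```text
the job is handed in; nothing more can be done
None
```

The job is handed in (no verdict came back): the last images show the cam at its low point (q≈0.01 rad), the slide home (29.9 mm of travel) and the valve upright in the V-stop, with the loose parts where they were.

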